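Lock the hold-down bar of an instrument cassette

ROBOT

A 6-joint arm with a two-finger parallel gripper is mounted at the origin on the work surface; the furniture and walls round the work are solid. World frame = base frame: x ahead of the robot, y to its left, z up, the work surface at z = 0. Lengths are in m, angles in rad, forces in N, time in s.
With the tool pointing down it reaches from about 0.35 to 0.975 m from the base axis. Payload 4.9 kg.
Tool frame: the origin (TCP) lies midway between the tips of the shut fingers; the grasp point (between the pads) lies ctrl.grip_depth behind it (ctrl.grip_depth is the distance from the TCP to the grasp point, in m); z points along the fingers, y is the line along which they close (so a half turn about z gives the same grasp; the last joint's range is limited). The gripper opens to 85 mm and grips with 20 to 120 N. Pads are 22 mm wide; open, the fingers measure 114 mm over their backs; the gripper's body (76 mm by 85 mm) begins 54 mm behind the grasp point. The pads swing forward as they close: fully open they stand 13 mm farther back than shut.
Start: joints at [-1.302, 0.053, 1.613, -0, 1.476, -0.119], TCP at [0.236, -0.579, 0.231] pointing down, gripper open.
Joint ranges: [-3.01, 3.01], [-1.01, 2.22], [0.06, 2.58], [-1.02, 4.17], [0.09, 2.62], [-3.14, 3.14]. Speed limits (rad/s): [2.57, 2.57, 3.14, 3.14, 3.14, 3.14].

INTERFACE

Orientations are given as a rotation vector (axis times angle).
In Python, from station import ctrl, get_image, camera_model gives the robot as it stands. The module is installed in compiled form; this text tells all that it offers.
- The arm moves only by the shell command python3 -m crank 'ROWS' [FORCE]. ROWS is JSON, a list of rows, each a list of 7 numbers: the shift along the tool's x, y, z in mm, then the turn, a rotation vector about the tool's x, y, z in rad, then the opening, from -1 (shut) to 1 (fully open). A call has exactly 10 rows; each row shifts and turns the commanded pose from where the row before left it, along the tool's axes as they then stand; what a row does not reach is not made up. A row lasts 1/12 s, in which the tool goes at most 41.7 mm and 7.16 degrees, less where a joint would pass 70% of its speed; a pose out of reach is approached as far as the arm can. A call with a gripper value outside its range is refused whole. The fingers move at their own pace and stop on an object; FORCE is the grip in N (left out, the last holds). Time passes only in rows, so rows that do not move let the fingers close, or fill a call up. It gives the time, the measured TCP pose, the force, the opening and the grip force at its end, in the units of the state.
- ctrl.get_obs(): the state, without advancing time (a new reading comes with each control period).
- get_image(name): name is "scene" or "top" or "wrist"; returns the picture (420x560x3 uint8, red, green, blue); there is no depth.
- camera_model(name): a dict with "vertical_fov" (degrees; the focal length in pixels is half the picture's height over the tangent of half this angle, whatever the lens; pixels are square), "cx", "cy" (the principal point, pixels), "R" (3x3) and "t" (3): a world point X has camera coordinates R X + t; the wrist camera has in their place "hand_eye" (4x4, takes a point from camera to tool coordinates, whose origin is the TCP and whose axes are the flange's). Camera axes: x right, y down, z forward; pixel columns grow to the right and rows downward; lengths in m; the calibration is good to about 2 mm. A picture is of the moment at which its call begins: read the wrist's pose just before it. camera_model takes no time and is no camera call.
- ctrl.finish_job(): hands the job in; it is judged then, once.
The state is a dict: "t": time; "q": joint angles; "dq": joint speeds; "effort": joint torques, N m; "tool_pos": TCP position; "tool_rot": TCP orientation; "contact_force": force on the tool from outside, world axes, zero at the start; "wrist_torque": the same for the moment, N m; "opening": finger opening in m; "grip_force": force on a finger pad.
Only numpy, scipy, OpenCV 4.12 (cv2) and the standard library are available. Lean on these libraries where they do the work, as an engineer would, in place of code of your own. Each camera call takes 0.05 s, during which the arm holds its last target. There are 200 camera calls.

TASK

Get the instrument cassette ready for the ultrasonic bath: put the loose toothed hold-down bar across the implements so that every tooth is fully home in its own slot of the rail, the open side of its hook facing away from the latch, and let go. Then swing the latch's wire loop over on to the bar's hook and push the lever over past its dead point until it lies flat and stays there. Do not knock the jar, the dish and the polish bottle standing around.

Things in the scene. Friction and masses are not known exactly. Their poses are not given: they have to be found in the camera images.
- bar: loose steel hold-down bar, 164 mm long (y), 20 wide (x), about 0.12 kg; origin mid-length at tooth-tip level, z up. Two feet (y +-47, 11 wide, z 14 to 20) reach forward to x -45. Six teeth stand down at y = +-19, +-47, +-75 mm, each 14 (x) x 4 (y) mm, round-tipped, z 0 to 14; the bar proper is z 14 to 22. Starts standing on its teeth on the table, yaw within 1 rad of the cassette's
- bar_grip (a point): on the bar at x 7, z 28 mm: inside the steel block on its middle, 16 mm wide (y), x -10 to +24, top at z 34.5. Grip it across the 16 mm. Axes as the bar
- bar_hook (a point): on the bar at x 5.5, z 37 mm: where the axis of the loop's crossbar sits when hooked. The block's -x part (x -10 to +3) rises to z 47 as the hook post; a nose on it (z 41.5 to 46.5) juts to x 6.5. The crossbar goes behind the post (+x side), on the block, under the nose. Axes as the bar
- seat (a point): where the bar's origin must lie, axes alike, when all teeth are home: a point of the instrument cassette, which is fixed to a heavy fixed stand and slopes 25 degrees. z is the cassette's normal, -x points downhill to its front, where the latch is. Slots 17 mm (x) x 7 mm (y), 17 deep, from the rail's top at z 14 mm down. Bar's and seat's x must point the same way
- cassette_floor (a point): middle of the steel tray's floor (axes as the seat; seat at x 47, z 11 mm from here). Tray 180 (x) x 186 (y) mm, 3 mm walls 19 mm above the floor. Pushers and tweezers lie along x, tops below z 19 mm, |y| 24 to 70, |x| under 68; the slotted rail across the back tops out at z 25, as do two posts for the bar's feet (x 8, y +-47); the latch stands in the middle
- latch_pivot (a point): axis of the latch lever (parallel to y), fixed to the cassette at x -55, z +2 mm of the seat; axes as the seat
- lever_end (a point): free end of the lever, 72 mm from latch_pivot; z points along the lever away from the pivot, x to its uphill face. A flat steel bar 16 mm wide (y), 5 mm thick, its last 9 mm thickened to 6 mm from its mid-plane on the uphill face
- lever (a joint): rad; 0 standing square to the cassette floor, negative leaning uphill to the rail, grows as pushed over downhill; stop at 1.536, lying flat, pointing to -x. Starts -0.5 to -0.28, stays where left. With the loop hooked it tightens from about 0.5, passes dead point near 1.24, is then held at the stop by the loop; 1 to 3 N at its end suffice
- loop_pin (a point): hinge of the wire loop on the lever's crank (parallel to y), 15 mm from latch_pivot, always 0.855 rad beyond the lever's direction, to the downhill side
- loop_bar (a point): middle of the loop's crossbar: round, 5 mm, along y, 29 mm between the two 4.4 mm side wires (24 mm free between them), 81.6 mm from loop_pin, sprung, stretches 4 mm. Swings freely; starts leaning downhill on a stop 0.8 rad past the lever. Pushed uphill past the vertical it falls on toward the rail, clears the nose by 2 to 5 mm if the lever is at its start, and drops on the block
- powder_jar: bystander: clear jar, 52 mm across, 45 mm high; origin under its middle
- dappen_dish: bystander: small white six-sided dish, 52 mm across, 21 mm high; origin under its middle
- polish_3: bystander: polish bottle with a tall cap, 27 x 34 mm, 88 mm high; origin under its middle

How it is judged:
On the way, in this order (a step that is already met when the one before it is completed fails the run):
1. the bar is home in all its slots and let go, the lever still open (x of bar in the frame of seat between -0.003 and 0.003 m and y of bar in the frame of seat between -0.003 and 0.003 m and z of bar in the frame of seat between -0.003 and 0.0025 m and angle between the z axis of bar and the z axis of seat, either way round below 0.06 rad and angle between the x axis of bar and the x axis of seat, either way round below 0.06 rad and contact force between the fingers and bar below 0.1 N and value of joint lever below 0.6 rad), for 0.2 s.
2. the loop's crossbar lies on the block behind the hook post, the lever still open (x of bar in the frame of seat between -0.003 and 0.003 m and y of bar in the frame of seat between -0.003 and 0.003 m and z of bar in the frame of seat between -0.003 and 0.0025 m and angle between the z axis of bar and the z axis of seat, either way round below 0.06 rad and angle between the x axis of bar and the x axis of seat, either way round below 0.06 rad and x of loop_bar in the frame of bar between 0.003 and 0.027 m and y of loop_bar in the frame of bar between -0.008 and 0.008 m and z of loop_bar in the frame of bar between 0.032 and 0.0415 m and value of joint lever below 1.1 rad), for 0.2 s.
3. the lever is over past its dead point with the loop on the hook (value of joint lever above 1.42 rad and x of loop_bar in the frame of bar between 0.003 and 0.009 m and z of loop_bar in the frame of bar between 0.032 and 0.0415 m), for 0.2 s.
At the end, for the whole second after the job is handed in: Bar fully home in its slots (within 3 mm sideways, 2.5 mm in height, 0.06 rad) and at rest; crossbar drawn up behind the hook post under the nose (bar frame x 3 to 9, z 32 to 41.5 mm); lever past its dead point (above 1.42 rad); no bystander moved 25 mm or tipped (all of step 3 and x of bar in the frame of seat between -0.003 and 0.003 m and y of bar in the frame of seat between -0.003 and 0.003 m and z of bar in the frame of seat between -0.003 and 0.0025 m and angle between the z axis of bar and the z axis of seat, either way round below 0.06 rad and angle between the x axis of bar and the x axis of seat, either way round below 0.06 rad and y of loop_bar in the frame of bar between -0.008 and 0.008 m and linear speed of bar below 0.01 m/s); the robot touches nothing.
It fails at once if a bystander is pushed more than 25 mm or knocked over (distance of any of powder_jar, dappen_dish, polish_3 from where it was at the start of the episode above 0.025 m or angle between any of powder_jar, dappen_dish, polish_3's own z axis and vertical above 0.5 rad).
It also fails if it takes over 54 s, if anything falls off the work surface, if the arm or the gripper's body presses on something with over 40 N, if the wrist force passes 120 N, or if a joint passes its speed limit or range.

## Working session

There is one attempt and no reset: what is moved stays moved. The work goes in short steps, Python scripts to look and compute and a shell command to move; the robot and the scene stay as the last step left them, time stands still between calls to the robot, and variables do not carry over. Pictures are saved under pics/ and viewed, at most 10 in all, crops included, and the job is handed in when it is done.

```bash
mkdir -p pics; ls; python3 - <<'E'
from station import ctrl,get_image,camera_model
import cv2,numpy as np
np.set_printoptions(precision=4,suppress=True)
for n in ["scene","top","wrist"]:
    m=camera_model(n); print(n,m)
    cv2.imwrite(f"pics/{n}0.png",cv2.cvtColor(get_image(n),cv2.COLOR_RGB2BGR))
print(ctrl.get_obs(),ctrl.grip_depth)
a=cv2.imread("pics/scene0.png")
b=cv2.imread("pics/top0.png")
E
```

```text
pics
scene {'vertical_fov': 53.64128039846104, 'cx': 278.03180403591966, 'cy': 204.25678819134603, 'R': array([[-0.7874, -0.6161, -0.0211],
       [-0.3809,  0.5131, -0.7692],
       [ 0.4847, -0.5976, -0.6387]]), 't': array([0.3974, 0.2723, 0.6706])}
top {'vertical_fov': 53.324152139723175, 'cx': 283.14335920839403, 'cy': 218.3503754575938, 'R': array([[ 0.0283, -0.9996,  0.0065],
       [-0.9966, -0.0287, -0.0772],
       [ 0.0774, -0.0042, -0.997 ]]), 't': array([-0.0306,  0.4969,  1.0333])}
wrist {'vertical_fov': 69.03382105719383, 'cx': 278.1704786700829, 'cy': 212.28426923423982, 'hand_eye': array([[ 0.0003, -0.9552, -0.2958,  0.0758],
       [ 1.    ,  0.0004, -0.0003, -0.0001],
       [ 0.0004, -0.2958,  0.9552, -0.1424],
       [ 0.    ,  0.    ,  0.    ,  1.    ]])}
{'t': 0.15, 'q': array([-1.302 ,  0.0532,  1.614 , -0.    ,  1.476 , -0.119 ]), 'dq': array([ 0.    , -0.0035, -0.0037,  0.0006, -0.0004, -0.    ]), 'effort': array([  0.0001, -39.4243, -37.0721,  -0.0002,   0.0046,   0.    ]), 'tool_pos': array([ 0.2362, -0.5781,  0.2303]), 'tool_rot': array([-3.0811, -0.605 ,  0.0002]), 'contact_force': array([-0.965 , -0.125 ,  0.6261]), 'wrist_torque': array([-0.0424,  0.0272, -0.0108]), 'grip_force': 0.0, 'opening': 0.08539665884864919} 0.0187
```

View pics/scene0.png

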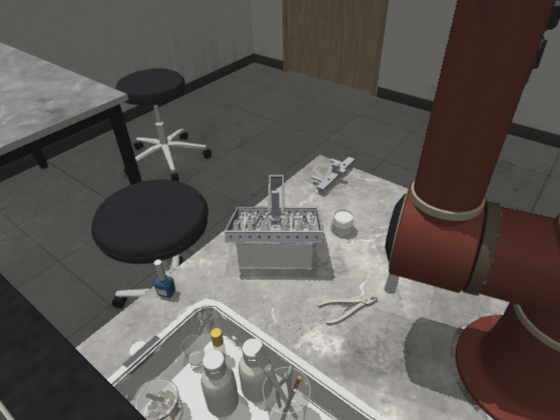

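View pics/top0.png

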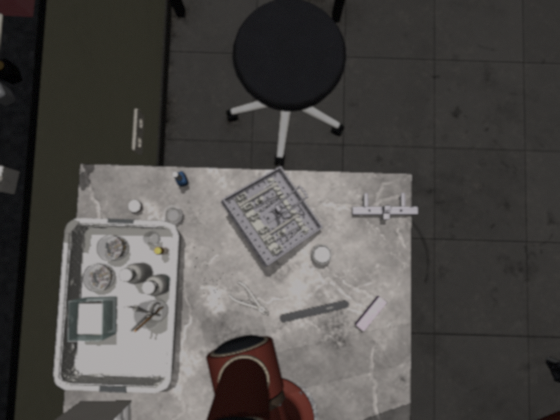

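The scene view shows the cassette on its stand at about (275,225) and the bar at (335,175). In the top view the cassette is at (271,217), the bar at (385,210), the jar at (320,255), and the bottle at (181,180). I'll enlarge these regions.

```bash
python3 - <<'E'
import cv2,numpy as np
t=cv2.imread("pics/top0.png"); s=cv2.imread("pics/scene0.png")
A=cv2.resize(t[162:277,212:327],(460,460),interpolation=cv2.INTER_CUBIC)
B=cv2.resize(t[185:235,345:425],(320,200),interpolation=cv2.INTER_CUBIC)
C=cv2.resize(s[170:280,220:330],(330,330),interpolation=cv2.INTER_CUBIC)
D=cv2.resize(s[150:200,305:365],(330,275),interpolation=cv2.INTER_CUBIC)
o=np.zeros((600,800,3),np.uint8)
o[:460,:460]=A;o[:200,465:785]=B;o[205:535,465:795]=C
o=np.clip(o*1.4,0,255).astype(np.uint8)
cv2.imwrite("pics/z1.png",o)
E
```

```text
(no output)
```

View pics/z1.png

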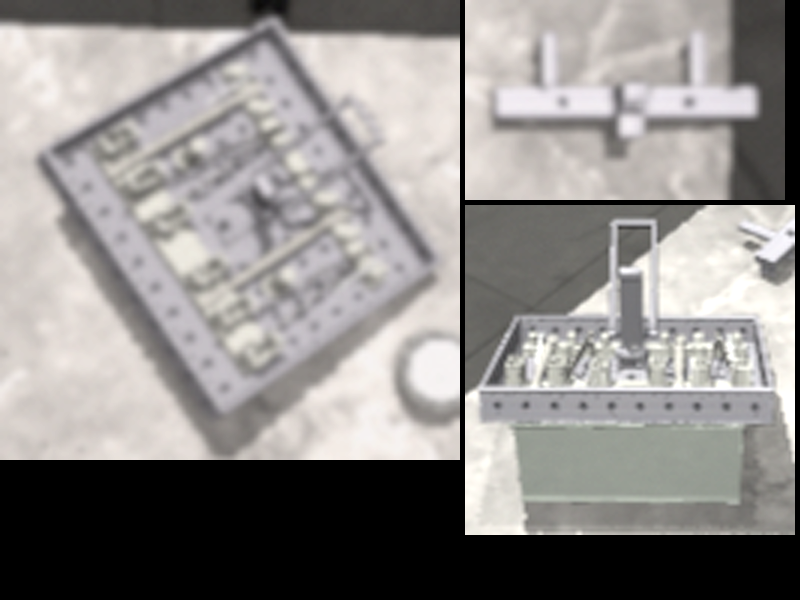

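The crop shows the tray's holed back (uphill) wall lower left and the loop leaning over the front edge upper right. The bar's feet point away from the robot, which puts it about 0.95 rad from the cassette. Next is a rough fit of both poses.

```bash
cat > h.py <<'E'
import numpy as np,cv2
from station import ctrl,get_image,camera_model
from scipy.optimize import least_squares
from scipy.spatial.transform import Rotation as Ro
np.set_printoptions(precision=4,suppress=True)
def K(m): 
    f=210/np.tan(np.radians(m["vertical_fov"]/2)); return f,m["cx"],m["cy"]
def wcam(o=None):
    "wrist camera R,t for the present tool pose"
    o=o or ctrl.get_obs(); H=camera_model("wrist")["hand_eye"]
    T=np.eye(4);T[:3,:3]=Ro.from_rotvec(o["tool_rot"]).as_matrix();T[:3,3]=o["tool_pos"]
    C=np.linalg.inv(T@H); return C[:3,:3],C[:3,3]
def proj(n,X,RT=None):
    m=camera_model(n); R,t=RT if RT else (m["R"],m["t"]); f,cx,cy=K(m)
    c=np.atleast_2d(X)@R.T+t; return np.c_[f*c[:,0]/c[:,2]+cx,f*c[:,1]/c[:,2]+cy]
def ray(n,uv,z,RT=None):
    "pixel to world point at height z"
    m=camera_model(n); R,t=RT if RT else (m["R"],m["t"]); f,cx,cy=K(m)
    d=R.T@np.array([(uv[0]-cx)/f,(uv[1]-cy)/f,1]); o=-R.T@t; return o+d*(z-o[2])/d[2]
def cassR(yaw): return (Ro.from_euler('z',yaw)*Ro.from_euler('y',-np.radians(25))).as_matrix()
def rel(o,R,p):
    "goal tool pose R,p -> shift in tool axes mm and rotvec"
    T=Ro.from_rotvec(o["tool_rot"]); return T.inv().apply(p-o["tool_pos"])*1000,(T.inv()*Ro.from_matrix(R)).as_rotvec()
E
python3 - <<'E'
from h import *
top=np.array([(40,155),(270,18),(435,262),(220,412)])/4+[212,162]
tm=np.array([[90,-93,19],[-90,-93,19],[-90,93,19],[90,93,19]])/1e3
sc=(np.array([(480,392),(520,318),(755,318),(775,390)])-[465,205])/3+[220,170]
def r(p):
    W=tm@cassR(p[3]).T+p[:3]
    return np.r_[proj("top",W)[1:3]-top[1:3],proj("scene",W)-sc].ravel()
s=least_squares(r,[.5,0,.1,2.18]);print(s.x,s.fun.reshape(-1,2))
W=tm@cassR(s.x[3]).T+s.x[:3];print(proj("top",W),top)
print("seat",s.x[:3]+cassR(s.x[3])@[.047,0,.011])
for uv,z in [((353,210),.022),((418,210),.022),((386,209),.04),((320,255),.045),((181,180),.05)]: print(ray("top",uv,z))
E
```

```text
[0.4983 0.0139 0.0537 2.2075] [[-0.2893  0.1024]
 [ 1.2585 -0.114 ]
 [-0.5794 -0.0319]
 [-1.5155 -0.3676]
 [ 1.2757 -0.2517]
 [ 0.3333  0.9833]]
[[221.0742 199.816 ]
 [279.2107 166.6024]
 [322.0085 227.386 ]
 [266.9594 266.3323]] [[222.   200.75]
 [279.5  166.5 ]
 [320.75 227.5 ]
 [267.   265.  ]]
seat [0.4757 0.0444 0.0835]
[ 0.5235 -0.1916  0.022 ]
[ 0.5282 -0.3555  0.022 ]
[ 0.5265 -0.2702  0.04  ]
[ 0.4085 -0.1088  0.045 ]
[0.5824 0.2372 0.05  ]
```

Rough fit is consistent: bar length comes out at 164 mm and the residuals are about 1 px. Moving over the bar, then turning.

```bash
python3 -m crank '[[37,-17,3,0,0,0,1],[37,-17,3,0,0,0,1],[37,-17,3,0,0,0,1],[37,-17,3,0,0,0,1],[37,-17,3,0,0,0,1],[37,-17,3,0,0,0,1],[37,-17,3,0,0,0,1],[37,-17,3,0,0,0,1],[37,-17,3,0,0,0,1],[37,-17,3,0,0,0,1]]' 60
python3 -m crank '[[0,0,0,0,0,-0.124,1],[0,0,0,0,0,-0.124,1],[0,0,0,0,0,-0.124,1],[0,0,0,0,0,-0.124,1],[0,0,0,0,0,-0.124,1],[0,0,0,0,0,-0.124,1],[0,0,0,0,0,-0.124,1],[0,0,0,0,0,-0.124,1],[0,0,0,0,0,-0.124,1],[0,0,0,0,0,-0.124,1]]'
python3 -m crank '[[0,0,0,0,0,-0.124,1],[0,0,0,0,0,-0.124,1],[0,0,0,0,0,-0.124,1],[0,0,0,0,0,-0.124,1],[0,0,0,0,0,-0.124,1],[0,0,0,0,0,-0.124,1],[0,0,0,0,0,-0.124,1],[0,0,0,0,0,-0.124,1],[0,0,0,0,0,-0.124,1],[0,0,0,0,0,-0.124,1]]'
python3 - <<'E'
from h import *
o=ctrl.get_obs(); print(o["q"],o["tool_pos"],Ro.from_rotvec(o["tool_rot"]).as_matrix()); np.save("o1.npy",o,allow_pickle=True)
i=cv2.cvtColor(get_image("wrist"),cv2.COLOR_RGB2BGR);cv2.imwrite("pics/w1.png",i)
E
```

```text
t: 0.98
tool_pos: [0.5155, -0.2794, 0.201]
tool_rot: [-3.083, -0.605, 0.0]
contact_force: [0.0, -0.4, 0.0]
opening: 0.0853
grip_force: 0.0
t: 1.82
tool_pos: [0.5144, -0.2811, 0.2008]
tool_rot: [-2.15, -2.29, 0.0]
contact_force: [-1.0, -0.6, -0.5]
opening: 0.0853
grip_force: 0.0
t: 2.65
tool_pos: [0.5143, -0.2811, 0.2008]
tool_rot: [-0.419, -3.113, -0.001]
contact_force: [-0.5, -0.5, 0.4]
opening: 0.0855
grip_force: 0.0
[-0.6271 -0.0179  1.7357  0.      1.4246 -1.9302] [ 0.5143 -0.2811  0.2008] [[-0.9644  0.2645 -0.0006]
 [ 0.2645  0.9644  0.0005]
 [ 0.0007  0.0003 -1.    ]]
```

View pics/w1.png

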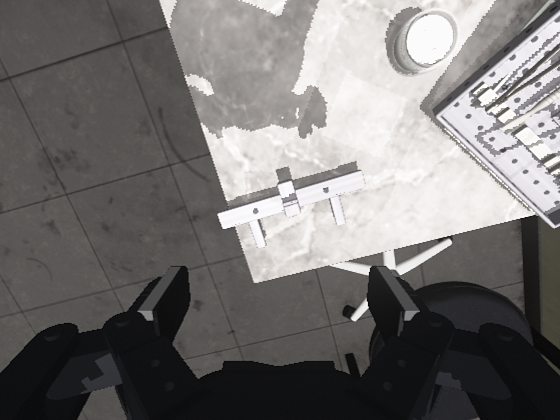

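The bar lies in the wrist view from (220,221) to (364,179), with its block at (288,195), the jar at (425,40), and the feet pointing down in the image. Computing the shift, then a closer look.

```bash
python3 - <<'E'
from h import *
o=np.load("o1.npy",allow_pickle=True).item();c=wcam(o)
a=ray("wrist",(220.5,221),.022,c);b=ray("wrist",(364,179),.022,c);print(a,b,np.linalg.norm(a-b),(a+b)/2)
y=(a-b)/np.linalg.norm(a-b); yaw=np.arctan2(y[1],y[0])-np.pi/2; print("yaw",yaw)
R=Ro.from_euler('z',yaw).as_matrix()@np.diag([1,-1,-1.])
p=(a+b)/2+R@[.003,0,0];p[2]=.13
print(rel(o,R,p), rel(o,Ro.from_rotvec(o["tool_rot"]).as_matrix(),p))
E
```

```text
[ 0.5301 -0.3514  0.022 ] [ 0.5257 -0.1891  0.022 ] 0.16240758771066857 [ 0.5279 -0.2702  0.022 ]
yaw -3.1141617014090777
(array([-7.3814, 13.1722, 70.8317]), array([ 0.0004, -0.0007, -0.2951])) (array([-7.3814, 13.1722, 70.8317]), array([-0., -0., -0.]))
```

```bash
python3 -m crank '[[-2,3,14,0,0,0,1],[-2,3,14,0,0,0,1],[-2,3,14,0,0,0,1],[-1,2,14,0,0,0,1],[0,2,14,0,0,0,1],[0,0,0,0,0,-0.1,1],[0,0,0,0,0,-0.1,1],[0,0,0,0,0,-0.095,1],[0,0,0,0,0,0,1],[0,0,0,0,0,0,1]]'
python3 - <<'E'
from h import *
o=ctrl.get_obs(); print(o["q"],o["tool_pos"],o["tool_rot"]); np.save("o2.npy",o,allow_pickle=True)
i=cv2.cvtColor(get_image("wrist"),cv2.COLOR_RGB2BGR);cv2.imwrite("pics/w2.png",i)
cv2.imwrite("pics/w2z.png",cv2.resize((i[110:330,140:420]*.7).astype(np.uint8),(784,616),interpolation=cv2.INTER_CUBIC)[:600])
E
```

```text
t: 3.53
tool_pos: [0.5245, -0.2702, 0.13]
tool_rot: [0.029, -3.14, -0.001]
contact_force: [0.0, 0.6, -0.7]
opening: 0.0856
grip_force: 0.0
[-0.6019  0.0544  1.7852  0.      1.3035 -2.1912] [ 0.5245 -0.2702  0.13  ] [ 0.0291 -3.1402 -0.0014]
```

View pics/w2z.png

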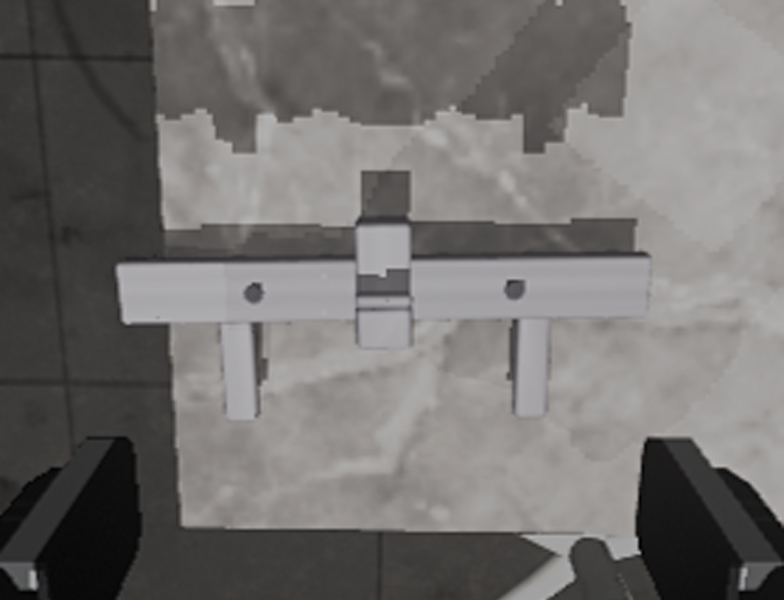

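The close view shows the bar nearly aligned with the tool. In zoom pixels its corners are at (118,264), (650,254), (122,323) and (650,314), the post top spans (357–411, 306–348), and the foot tips are at (243,419) and (530,414).

```bash
python3 - <<'E'
from h import *
o=np.load("o2.npy",allow_pickle=True).item();c=wcam(o)
M=np.array([[10,82,22],[10,-82,22],[-10,82,22],[-10,-82,22],[-45,47,20],[-45,-47,20],[-10,8,47],[-10,-8,47],[24,8,34.5],[24,-8,34.5]])/1e3
P=np.array([(118,264),(650,254),(122,323),(650,314),(243,419),(530,414),(358,348),(411,347),(357,220),(411,219)])/2.8+[140,110]
def r(p):
    W=M@Ro.from_euler('z',p[2]).as_matrix().T+[p[0],p[1],p[3]]
    return (proj("wrist",W,c)-P).ravel()
s=least_squares(r,[.528,-.27,-3.114,0]);print(s.x);print(s.fun.reshape(-1,2))
R=Ro.from_euler('z',s.x[2]).as_matrix()@np.diag([1,-1,-1.])
p=np.array([s.x[0],s.x[1],0])+R@[.003,0,0];p[2]=.025
print(rel(o,R,p))
np.save("bar.npy",s.x)
E
```

```text
[ 0.5279 -0.2705 -3.1054 -0.0027]
[[-0.4503 -0.9584]
 [ 0.6937 -0.6366]
 [ 0.6191 -0.0566]
 [-0.9778  0.0373]
 [ 0.2328  0.3017]
 [ 0.2551  0.4279]
 [-0.3523 -0.1087]
 [ 0.7488 -0.0829]
 [-0.6532  0.5254]
 [-0.0741  0.5413]]
(array([ -0.4915,  -0.4449, 105.0335]), array([ 0.0009, -0.0012, -0.0177]))
```

```bash
python3 -m crank '[[0,0,15,0,0,-0.018,1],[0,0,15,0,0,0,1],[0,0,15,0,0,0,0],[0,0,15,0,0,0,0],[0,0,15,0,0,0,0],[0,0,15,0,0,0,0],[0,0,10,0,0,0,0],[0,0,5.5,0,0,0,0],[0,0,0,0,0,0,0],[0,0,0,0,0,0,0]]' 60
python3 -m crank '[[0,0,0,0,0,0,-0.3],[0,0,0,0,0,0,-0.6],[0,0,0,0,0,0,-1],[0,0,0,0,0,0,-1],[0,0,0,0,0,0,-1],[0,0,0,0,0,0,-1],[0,0,0,0,0,0,-1],[0,0,0,0,0,0,-1],[0,0,-5,0,0,0,-1],[0,0,-15,0,0,0,-1]]' 60
python3 - <<'E'
from h import *
o=ctrl.get_obs(); print(o["q"],o["tool_pos"],o["tool_rot"]); np.save("o3.npy",o,allow_pickle=True)
i=cv2.cvtColor(get_image("wrist"),cv2.COLOR_RGB2BGR);cv2.imwrite("pics/w3.png",i)
E
```

```text
t: 4.42
tool_pos: [0.525, -0.2707, 0.026]
tool_rot: [-0.061, 3.141, -0.0]
contact_force: [0.5, -0.2, 0.7]
opening: 0.0428
grip_force: 0.0
t: 5.25
tool_pos: [0.5226, -0.2692, 0.0431]
tool_rot: [0.061, -3.136, -0.005]
contact_force: [0.3, -0.5, -1.5]
opening: 0.0147
grip_force: 59.8
[-0.6022  0.1585  1.833  -0.0002  1.1561 -2.2121] [ 0.5226 -0.2692  0.0431] [ 0.0614 -3.136  -0.0054]
```

View pics/w3.png

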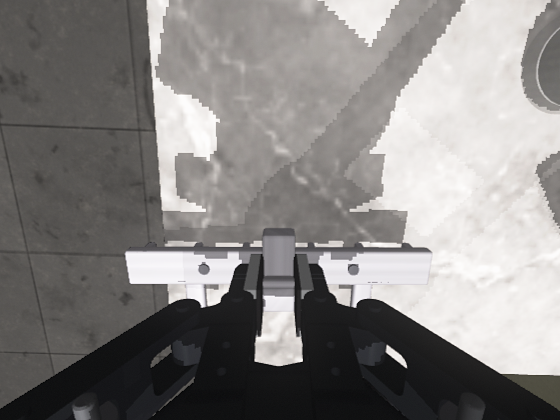

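The bar is held across its block at (278,255), level in the image, with bar-top corners at (126,249), (432,249), (128,284) and (431,285). Next I fit its pose in the tool frame and lift.

```bash
python3 - <<'E'
from h import *
o=np.load("o3.npy",allow_pickle=True).item()
H=np.linalg.inv(camera_model("wrist")["hand_eye"]);c=(H[:3,:3],H[:3,3])
M=np.array([[10,82,22],[10,-82,22],[-10,82,22],[-10,-82,22],[24,8,34.5],[24,-8,34.5]])/1e3
P=np.array([(126,249),(432,249),(128,284),(431,285),(263,230),(294,230)])
B=np.diag([1,-1,-1.])
def r(p):
    W=M@(B@Ro.from_rotvec([0,p[3],p[4]]).as_matrix()).T+p[:3]
    return np.r_[(proj("wrist",W,c)-P).ravel(),p[3]*20]
s=least_squares(r,[-.003,0,.025,0,0]);print(s.x);print(s.fun[:-1].reshape(-1,2))
E
python3 -m crank '[[0,0,-25,0,0,0,-1],[0,0,-25,0,0,0,-1],[0,0,-25,0,0,0,-1],[0,0,-25,0,0,0,-1],[0,0,-25,0,0,0,-1],[0,0,-25,0,0,0,-1],[0,0,-25,0,0,0,-1],[0,0,0,0,0,0,-1],[0,0,0,0,0,0,-1],[0,0,0,0,0,0,-1]]'
```

```text
[-0.004   0.0007  0.0282  0.0972 -0.0001]
[[-1.05    0.2427]
 [ 0.9616  0.381 ]
 [ 0.597   0.2898]
 [-1.7564 -0.5772]
 [-0.5026 -0.1632]
 [ 1.6099 -0.1482]]
t: 6.13
tool_pos: [0.5242, -0.2703, 0.2193]
tool_rot: [0.061, -3.139, -0.002]
contact_force: [-0.1, -0.0, -1.3]
opening: 0.0142
grip_force: 59.8
```

```bash
python3 - <<'E'
from h import *
o=ctrl.get_obs()
R=cassR(2.2075)@np.diag([1,-1,-1.]); p=np.array([0.4757,0.0444,0.0835])+cassR(2.2075)@[.003,0,.1245]
print(rel(o,R,p)[1], R.T@(p-o["tool_pos"])*1000,p)
E
```

```text
[-0.2119  0.3991  0.9572] [201.0989 148.0784 117.6641] [0.5054 0.0043 0.1976]
```

```bash
python3 -m crank '[[0,0,0,-0.0235,0.0443,0.1064,-1],[0,0,0,-0.0235,0.0443,0.1064,-1],[0,0,0,-0.0235,0.0443,0.1064,-1],[0,0,0,-0.0235,0.0443,0.1064,-1],[0,0,0,-0.0235,0.0443,0.1064,-1],[0,0,0,-0.0235,0.0443,0.1064,-1],[0,0,0,-0.0235,0.0443,0.1064,-1],[0,0,0,-0.0235,0.0443,0.1064,-1],[0,0,0,-0.0235,0.0443,0.1064,-1],[0,0,0,0,0,0,-1]]'
python3 -m crank '[[22,16,13,0,0,0,-1],[22,16,13,0,0,0,-1],[22,16,13,0,0,0,-1],[22,16,13,0,0,0,-1],[22,16,13,0,0,0,-1],[22,16,13,0,0,0,-1],[22,16,13,0,0,0,-1],[22,16,13,0,0,0,-1],[25,20,14,0,0,0,-1],[0,0,0,0,0,0,-1]]'
python3 - <<'E'
from h import *
o=ctrl.get_obs(); print(o["q"],o["tool_pos"],o["tool_rot"]); np.save("o4.npy",o,allow_pickle=True)
i=cv2.cvtColor(get_image("wrist"),cv2.COLOR_RGB2BGR);cv2.imwrite("pics/w4.png",i)
cv2.imwrite("pics/w4z.png",cv2.resize((i[90:300,140:420]*.8).astype(np.uint8),(800,600),interpolation=cv2.INTER_CUBIC))
E
```

```text
t: 6.97
tool_pos: [0.5237, -0.271, 0.2169]
tool_rot: [-1.236, -2.44, -0.274]
contact_force: [-1.0, -0.0, -1.9]
opening: 0.0146
grip_force: 59.8
t: 7.8
tool_pos: [0.5039, 0.0088, 0.1964]
tool_rot: [-1.223, -2.449, -0.273]
contact_force: [0.4, -0.1, -1.4]
opening: 0.0142
grip_force: 59.8
[-0.2765 -0.0054  1.776   0.263   1.7217 -0.9275] [0.5039 0.0088 0.1964] [-1.2231 -2.4492 -0.273 ]
```

View pics/w4z.png

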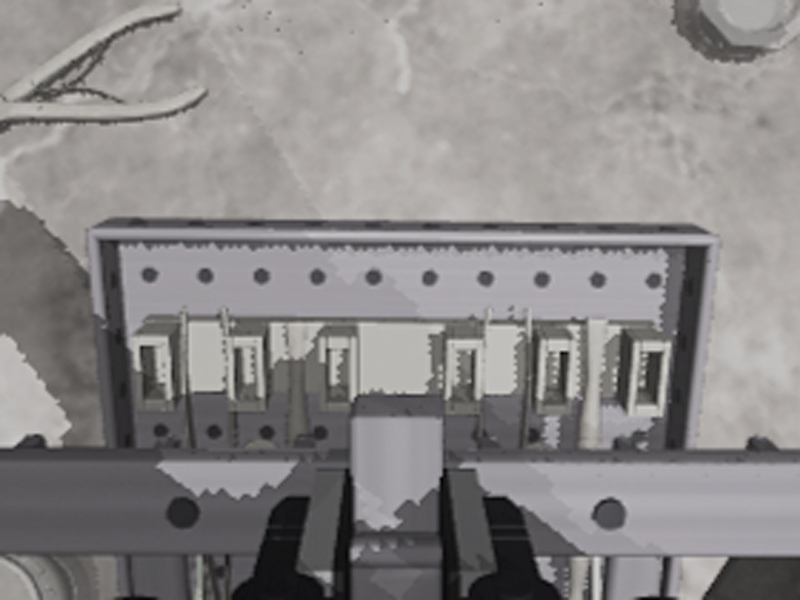

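The slots are visible in zoom pixels at x = 154, 248, 339, 464, 556 and 648, y ≈ 369. The back rim's outer corners are (91,231) and (718,236), and the bar block's far edge runs (352–443, 415). Fitting the cassette in the same camera as the held bar.

```bash
python3 - <<'E'
from h import *
H=np.linalg.inv(camera_model("wrist")["hand_eye"]);cam=(H[:3,:3],H[:3,3]);B=np.diag([1,-1,-1.])
# held bar, pitch 0
M=np.array([[10,82,22],[10,-82,22],[-10,82,22],[-10,-82,22],[24,8,34.5],[24,-8,34.5]])/1e3
P=np.array([(126,249),(432,249),(128,284),(431,285),(263,230),(294,230)])
for free in (0,1):
    f=lambda p:(proj("wrist",M@(B@Ro.from_rotvec([0,0,p[3]]).as_matrix()).T+np.r_[p[:2],p[2] if free else .0245],cam)-P).ravel()
    s=least_squares(f,[-.003,0,.025,0]);print("bar",s.x,s.cost)
o=np.load("o4.npy",allow_pickle=True).item();c=wcam(o)
S=np.array([[0,y,14] for y in (75,47,19,-19,-47,-75)]+[[43,93,8],[43,-93,8]])/1e3
Q=np.array([(154,370),(248,369),(339,369),(464,369),(556,369),(648,369),(91,231),(718,236)])/2.857+[140,90]
f=lambda p:(proj("wrist",S@cassR(p[3]).T+p[:3],c)-Q).ravel()
s=least_squares(f,[.4757,.0444,.0835,2.2075]);print("seat",s.x,s.cost);print(s.fun.reshape(-1,2))
np.save("seat.npy",s.x)
Rg=cassR(s.x[3])@B
print("to seat axes from tool:",Ro.from_matrix(Ro.from_rotvec(o["tool_rot"]).as_matrix().T@Rg).as_rotvec(), "seat in tool mm",Ro.from_rotvec(o["tool_rot"]).inv().apply(s.x[:3]-o["tool_pos"])*1e3)
E
```

```text
bar [ 0.0007  0.0008  0.0187 -0.0002] 49.60930389602804
bar [-0.0007  0.0008  0.0281 -0.0002] 20.516054797210657
seat [0.4796 0.0456 0.0795 2.2105] 7.038461412268844
[[ 0.9418 -0.0186]
 [ 0.0892  0.4865]
 [ 0.2931  0.6416]
 [ 0.0553  0.8522]
 [-0.0754  1.0074]
 [-0.1996  1.1627]
 [-0.1134 -1.6494]
 [-0.9621 -2.3763]]
to seat axes from tool: [-0.0012 -0.0011  0.0045] seat in tool mm [ -9.7037   2.5334 124.5041]
```

```bash
python3 - <<'E'
from h import *
H=np.linalg.inv(camera_model("wrist")["hand_eye"]);cam=(H[:3,:3],H[:3,3]);B=np.diag([1,-1,-1.])
M=np.array([[10,82,22],[10,-82,22],[-10,82,22],[-10,-82,22],[24,8,34.5],[24,-8,34.5]])/1e3
P=np.array([(126,250.3),(432,250.3),(128,284),(431,284.5),(263.5,235.2),(294.5,235.2)])
for k in (1e4,1):
    f=lambda p:np.r_[(proj("wrist",M@(B@Ro.from_rotvec([0,p[4],p[3]]).as_matrix()).T+p[:3],cam)-P).ravel(),p[4]*k]
    s=least_squares(f,[-.003,0,.025,0,0]);print("bar",s.x,s.cost,s.fun[1:-1:2])
S=np.array([[0,y,14] for y in (75,47,19,-19,-47,-75)]+[[43,93,8],[43,-93,8]])/1e3
Q=np.array([(154,369),(248,368.5),(339,368.5),(464,368.5),(556,368.5),(648,368.5),(91,231),(718,236)])/2.857+[140,90]
for n,k in ((6,1e4),(8,1e4),(8,1)):
    f=lambda p:np.r_[(proj("wrist",S[:n]@(B@Ro.from_rotvec([0,p[4],p[3]]).as_matrix()).T+p[:3],cam)-Q[:n]).ravel(),p[4]*k]
    s=least_squares(f,[0,0,.125,0,0]);print("seat in tool",s.x,s.cost,s.fun[1:-1:2])
E
```

```text
bar [-0.002   0.0009  0.0282  0.0001  0.    ] 10.094061604332673 [ 0.475   0.547   0.2247 -0.1672 -0.488  -0.4823]
bar [-0.0025  0.0009  0.0282  0.0001  0.0146] 9.7981353128428 [ 0.5741  0.6473  0.556   0.1655 -0.8679 -0.8621]
seat in tool [-0.0085  0.0023  0.1234  0.0008  0.    ] 0.13110804045520713 [-0.0931  0.0622  0.0425  0.0158 -0.0039 -0.0236]
seat in tool [-0.0096  0.0025  0.1246 -0.0051 -0.    ] 7.780468881899323 [ 0.1585  0.4948  0.6561  0.875   1.0363  1.1976 -1.8332 -2.4708]
seat in tool [-0.0086  0.0025  0.1267 -0.0052 -0.1091] 6.44298010882516 [-0.0427  0.2912  0.4501  0.6658  0.8246  0.9834 -1.2058 -1.8306]
```

```bash
python3 -m crank '[[-3,1,0,0,0,0,-1],[-3,0.5,0,0,0,0,-1],[0,0,12,0,0,0,-1],[0,0,12,0,0,0,-1],[0,0,12,0,0,0,-1],[0,0,12,0,0,0,-1],[0,0,12,0,0,0,-1],[0,0,10,0,0,0,-1],[0,0,5,0,0,0,-1],[0,0,0,0,0,0,-1]]'
python3 - <<'E'
from h import *
o=ctrl.get_obs(); print(o["q"],o["tool_pos"],o["tool_rot"]); np.save("o5.npy",o,allow_pickle=True)
i=cv2.cvtColor(get_image("wrist"),cv2.COLOR_RGB2BGR);cv2.imwrite("pics/w5.png",i)
cv2.imwrite("pics/w5z.png",cv2.resize((i[180:330,100:460]*.8).astype(np.uint8),(800,333),interpolation=cv2.INTER_CUBIC))
E
```

```text
t: 8.68
tool_pos: [0.4904, 0.0264, 0.1261]
tool_rot: [-1.233, -2.445, -0.271]
contact_force: [-0.2, -0.5, -0.6]
opening: 0.0144
grip_force: 59.8
[-0.2528  0.0292  1.8654  0.2683  1.5944 -0.9305] [0.4904 0.0264 0.1261] [-1.2331 -2.4453 -0.2715]
```

View pics/w5z.png

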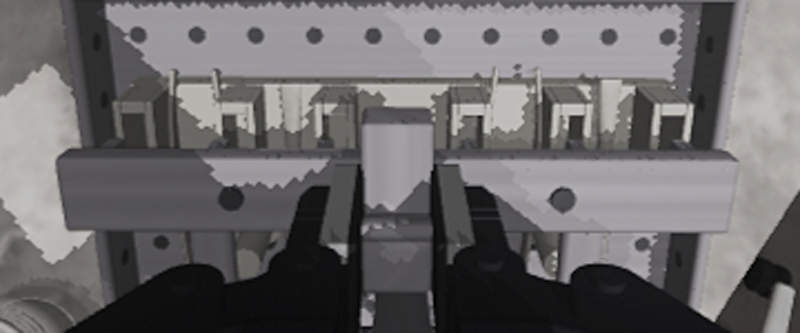

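The slots stand in line behind the bar's teeth. Zoomed slot 1 is at about x=134 and slot 6 at about 667; the bar ends are at 57 and 740. I'll check the actual displacement and refine the slot and bar edges numerically.

```bash
python3 - <<'E'
from h import *
a=np.load("o4.npy",allow_pickle=True).item();b=np.load("o5.npy",allow_pickle=True).item();c=ctrl.get_obs()
for q in (b,c):
    print(rel(a,Ro.from_rotvec(q["tool_rot"]).as_matrix(),q["tool_pos"]))
i=cv2.imread("pics/w5.png")[180:330,100:460]
z=cv2.resize(i[30:80],None,fx=8,fy=8,interpolation=cv2.INTER_CUBIC)
o=np.vstack([z[:,150:950],z[:200,1850-0:2650][:, :800]]) if 0 else None
A=z[:,150:950][:290];Bb=z[:,2080:2880][:290]
cv2.imwrite("pics/w5y.png",np.vstack([A,np.zeros((10,800,3),np.uint8),Bb]))
E
```

```text
(array([-9.7277, -0.2546, 73.0557]), array([-0.0011, -0.0013,  0.0076]))
(array([-9.9747,  0.1657, 71.8181]), array([-0.0021, -0.0026,  0.0072]))
```

View pics/w5y.png

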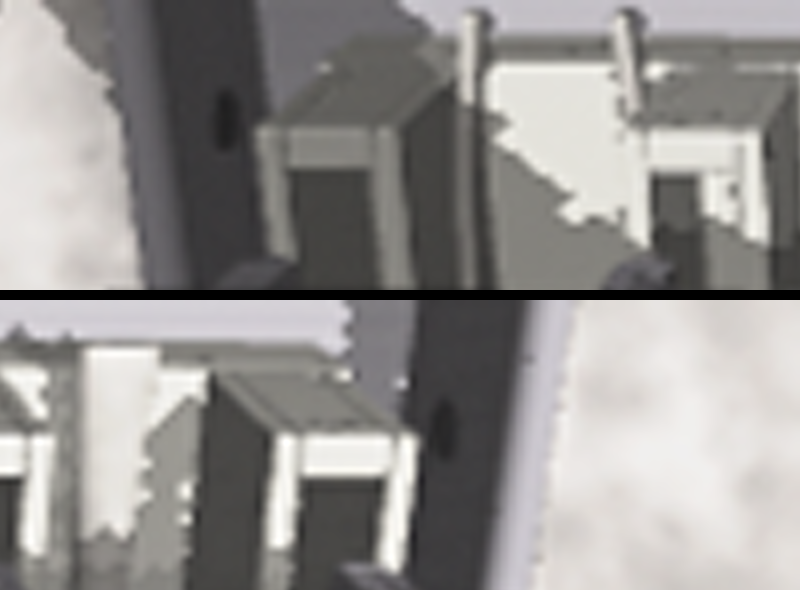

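```bash
python3 - <<'E'
from h import *
H=np.linalg.inv(camera_model("wrist")["hand_eye"]);cam=(H[:3,:3],H[:3,3]);B=np.diag([1,-1,-1.])
S=np.array([[8.5,75,14],[8.5,-75,14]])/1e3
Q=np.array([(159.75,230.9),(402.7,232.25)])
f=lambda p:(proj("wrist",S@(B@Ro.from_rotvec([0,0,p[3]]).as_matrix()).T+p[:3],cam)-Q).ravel()
s=least_squares(f,[0,0,.05,0]);print("seat in tool",s.x,s.cost)
E
```

```text
seat in tool [-0.0002  0.0022  0.0483 -0.0057] 4.0389678347315804e-28
```

```bash
python3 -m crank '[[2.5,1.3,0,0,0,0,-1],[0,0,0,0,0,0,-1],[0,0,2,0,0,0,-1],[0,0,2,0,0,0,-1],[0,0,2,0,0,0,-1],[0,0,2,0,0,0,-1],[0,0,2,0,0,0,-1],[0,0,0,0,0,0,-1],[0,0,0,0,0,0,-1],[0,0,0,0,0,0,-1]]' 40
python3 - <<'E'
from h import *
a=np.load("o5.npy",allow_pickle=True).item();c=ctrl.get_obs()
print(rel(a,Ro.from_rotvec(c["tool_rot"]).as_matrix(),c["tool_pos"]))
print(Ro.from_rotvec(c["tool_rot"]).inv().apply(c["contact_force"]),c["wrist_torque"])
E
```

```text
t: 9.57
tool_pos: [0.4889, 0.0318, 0.1197]
tool_rot: [-1.234, -2.448, -0.273]
contact_force: [0.3, -0.2, -1.6]
opening: 0.0146
grip_force: 59.8
(array([1.9987, 1.984 , 7.9592]), array([-0.0019, -0.0023, -0.0003]))
[-1.0097  0.1275  1.2427] [-0.1868 -0.1266  0.0134]
```

```bash
python3 -m crank '[[0,0,1.5,0,0,0,-1],[0,0,1.5,0,0,0,-1],[0,0,1.5,0,0,0,-1],[0,0,1.5,0,0,0,-1],[0,0,1,0,0,0,-1],[0,0,0,0,0,0,-1],[0,0,0,0,0,0,-1],[0,0,0,0,0,0,-1],[0,0,0,0,0,0,-1],[0,0,0,0,0,0,-1]]'
python3 - <<'E'
from h import *
a=np.load("o5.npy",allow_pickle=True).item();c=ctrl.get_obs()
print(rel(a,Ro.from_rotvec(c["tool_rot"]).as_matrix(),c["tool_pos"]))
print(Ro.from_rotvec(c["tool_rot"]).inv().apply(c["contact_force"]),c["wrist_torque"])
E
```

```text
t: 10.4
tool_pos: [0.4872, 0.0341, 0.1135]
tool_rot: [-1.235, -2.448, -0.273]
contact_force: [0.1, 0.3, -0.3]
opening: 0.0145
grip_force: 59.8
(array([ 1.9692,  1.9977, 14.8613]), array([-0.002 , -0.0024, -0.0003]))
[0.0397 0.299  0.3504] [-0.1933 -0.2074  0.0261]
```

```bash
python3 -m crank '[[0,0,1,0,0,0,-1],[0,0,1,0,0,0,-1],[0,0,1,0,0,0,-1],[0,0,1,0,0,0,-1],[0,0,1,0,0,0,-1],[0,0,0,0,0,0,-1],[0,0,0,0,0,0,-1],[0,0,0,0,0,0,-1],[0,0,0,0,0,0,-1],[0,0,0,0,0,0,-1]]'
python3 - <<'E'
from h import *
a=np.load("o5.npy",allow_pickle=True).item();c=ctrl.get_obs()
print(rel(a,Ro.from_rotvec(c["tool_rot"]).as_matrix(),c["tool_pos"]))
print(Ro.from_rotvec(c["tool_rot"]).inv().apply(c["contact_force"]),c["wrist_torque"])
E
```

```text
t: 11.23
tool_pos: [0.4859, 0.0358, 0.1089]
tool_rot: [-1.235, -2.448, -0.273]
contact_force: [0.3, -0.0, -0.7]
opening: 0.0148
grip_force: 59.8
(array([ 1.9522,  1.9942, 19.8891]), array([-0.0019, -0.0024, -0.0003]))
[-0.4742  0.2746  0.524 ] [-0.1963 -0.1894 -0.0337]
```

Still free; the teeth are well inside. Continuing until it bears on the rail.

```bash
python3 -m crank '[[0,0,0.5,0,0,0,-1],[0,0,0.5,0,0,0,-1],[0,0,0.5,0,0,0,-1],[0,0,0.5,0,0,0,-1],[0,0,0.5,0,0,0,-1],[0,0,0,0,0,0,-1],[0,0,0,0,0,0,-1],[0,0,0,0,0,0,-1],[0,0,0,0,0,0,-1],[0,0,0,0,0,0,-1]]'
python3 - <<'E'
from h import *
a=np.load("o5.npy",allow_pickle=True).item();c=ctrl.get_obs()
print(rel(a,Ro.from_rotvec(c["tool_rot"]).as_matrix(),c["tool_pos"]))
print(Ro.from_rotvec(c["tool_rot"]).inv().apply(c["contact_force"]),c["wrist_torque"])
E
```

```text
t: 12.07
tool_pos: [0.4858, 0.0361, 0.1081]
tool_rot: [-1.234, -2.449, -0.272]
contact_force: [-1.8, -3.8, 6.5]
opening: 0.0144
grip_force: 60.8
(array([ 1.9629,  2.0692, 20.7308]), array([-0.0019, -0.0032, -0.0007]))
[ 0.9394 -3.6918 -6.6889] [-0.1851  0.5253  0.2183]
```

```bash
python3 -m crank '[[0,-0.4,0,0,0,0,-1],[0,-0.3,0,0,0,0,-1],[0,0,0.5,0,0,0,-1],[0,0,0.5,0,0,0,-1],[0,0,0,0,0,0,-1],[0,0,0,0,0,0,-1],[0,0,0,0,0,0,-1],[0,0,0,0,0,0,-1],[0,0,0,0,0,0,-1],[0,0,0,0,0,0,-1]]'
python3 - <<'E'
from h import *
a=np.load("o5.npy",allow_pickle=True).item();c=ctrl.get_obs()
print(rel(a,Ro.from_rotvec(c["tool_rot"]).as_matrix(),c["tool_pos"]))
print(Ro.from_rotvec(c["tool_rot"]).inv().apply(c["contact_force"]),c["wrist_torque"])
E
```

```text
t: 12.9
tool_pos: [0.4858, 0.0361, 0.1081]
tool_rot: [-1.235, -2.45, -0.274]
contact_force: [-0.8, -1.9, 10.3]
opening: 0.0143
grip_force: 61.2
(array([ 1.9563,  2.0612, 20.7347]), array([-0.0035, -0.004 , -0.0013]))
[ 3.4247 -1.7642 -9.8046] [-0.0426  0.4448  0.1879]
```

```bash
python3 -m crank '[[0,0,-0.5,0,0,0,-1],[0,0,0,0,0,0,-0.4],[0,0,0,0,0,0,0],[0,0,0,0,0,0,0],[0,0,0,0,0,0,0],[0,0,-5,0,0,0,0],[0,0,-15,0,0,0,0],[0,0,-25,0,0,0,0],[0,0,-25,0,0,0,0],[0,0,0,0,0,0,0]]'
python3 -m crank '[[15,0,-10,0,0,0,0],[15,0,-10,0,0,0,0],[0,0,-10,0,0,0,0],[0,0,-10,0,0,0,0],[0,0,0,0,0,0,-1],[0,0,0,0,0,0,-1],[0,0,0,0,0,0,-1],[0,0,0,0,0,0,-1],[0,0,0,0,0,0,-1],[0,0,0,0,0,0,-1]]'
python3 - <<'E'
from h import *
o=ctrl.get_obs(); print(o["q"],o["tool_pos"],o["tool_rot"]); np.save("o6.npy",o,allow_pickle=True)
i=cv2.cvtColor(get_image("wrist"),cv2.COLOR_RGB2BGR);cv2.imwrite("pics/w6.png",i)
cv2.imwrite("pics/w6z.png",cv2.resize((i[100:352,112:448]*.8).astype(np.uint8),(800,600),interpolation=cv2.INTER_CUBIC))
E
```

```text
t: 13.73
tool_pos: [0.5056, 0.0111, 0.1746]
tool_rot: [-1.238, -2.455, -0.276]
contact_force: [0.2, -0.1, 0.9]
opening: 0.0425
grip_force: 0.0
t: 14.57
tool_pos: [0.4956, 0.0211, 0.2178]
tool_rot: [-1.234, -2.447, -0.272]
contact_force: [0.6, 0.2, 0.6]
opening: 0.0001
grip_force: 0.0
[-0.2598 -0.0493  1.7816  0.2705  1.7509 -0.8935] [0.4956 0.0211 0.2178] [-1.2342 -2.4465 -0.2722]
```

View pics/w6z.png

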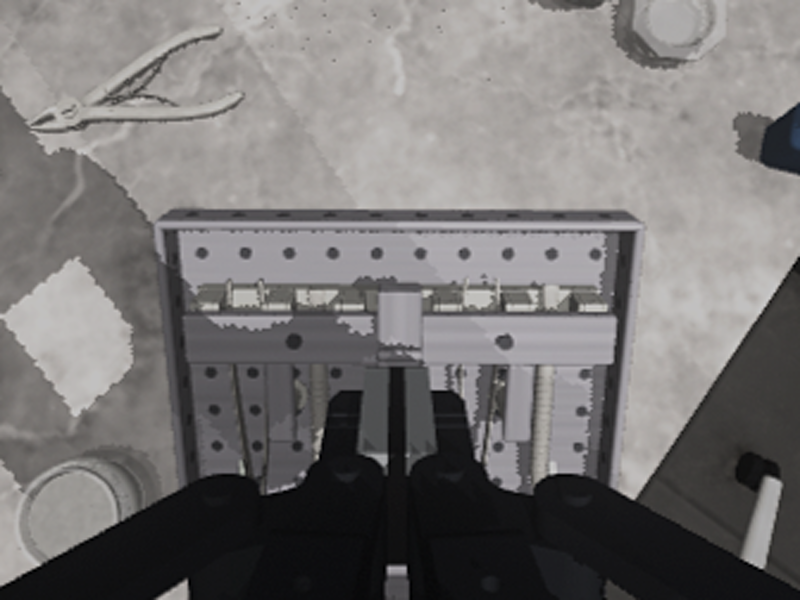

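The bar lies inside the tray parallel to the rim, with far edge y≈316, near edge y≈363, ends at x=184 and 614, and block at 379–422. Picture budget is spent, so from here I work from the robot's pose in the seat frame, taken from the seated contact pose.

```bash
cat >> h.py <<'E'
Rs=Ro.from_rotvec([-1.235,-2.449,-.273]); Ps=np.array([.4858,.0361,.1081])+Rs.apply([-.0025,0,.0245])
def where():
    "TCP in seat axes (mm), turn to do in tool axes, force in seat axes"
    o=ctrl.get_obs(); B=np.array([1,-1,-1]); T=Ro.from_rotvec(o["tool_rot"])
    print(o["t"],"seat mm",Rs.inv().apply(o["tool_pos"]-Ps)*1e3*B,"turn",(T.inv()*Rs).as_rotvec(),"F",Rs.inv().apply(o["contact_force"])*B)
E
python3 - <<'E'
from h import *
where(); print(Ps, Rs.as_matrix()*[1,-1,-1]); print(np.load("seat.npy"))
c=wcam(np.load("o6.npy",allow_pickle=True).item())
A=Rs.as_matrix()*[1,-1,-1]
M=np.array([[10,82,22],[10,-82,22],[-10,82,22],[-10,-82,22],[24,8,34.5],[24,-8,34.5]])/1e3
P=np.array([(184,317),(614,317),(184,363),(614,362),(379,292),(422,292)])/2.381+[112,100]
f=lambda p:(proj("wrist",M@(A@Ro.from_rotvec([0,0,p[3]]).as_matrix()).T+A@p[:3]+Ps,c)-P).ravel()
s=least_squares(f,[0,0,0,0]);print("bar in seat",s.x,s.cost)
m=np.array([[43,93,8],[43,-93,8]])/1e3
print(proj("wrist",m@A.T+Ps,c),np.array([(155,223),(645,223)])/2.381+[112,100])
E
```

```text
14.6167 seat mm [ 32.3647   0.8638 131.7979] turn [-0.0012 -0.0019 -0.0005] F [-0.8334  0.0706 -0.132 ]
[0.4811 0.0426 0.0848] [[-0.5399 -0.8042  0.2484]
 [ 0.7298 -0.5943 -0.3379]
 [ 0.4194 -0.0012  0.9078]]
[0.4796 0.0456 0.0795 2.2105]
bar in seat [-0.0007 -0.0006 -0.0053  0.0004] 3.2483832139441136
[[175.2681 193.9466]
 [383.0803 193.9075]] [[177.0987 193.6581]
 [382.8946 193.6581]]
```

```bash
python3 -m crank '[[-20,0.9,1,0,0,0,-1],[-21,0,1,0,0,0,-1],[-21,0,1,0,0,0,-1],[-21,0,2,0,0,0,-1],[-21,0,2,0,0,0,-1],[-21,0,2,0,0,0,-1],[-21,0,3,0,0,0,-1],[-19,0,5,0,0,0,-1],[0,0,0,0,0,0,-1],[0,0,0,0,0,0,-1]]'
python3 -m crank '[[0,0,10,0,0,0,-1],[0,0,10,0,0,0,-1],[0,0,10,0,0,0,-1],[0,0,8,0,0,0,-1],[0,0,0,0,0,0,-1],[0,0,0,0,0,0,-1],[0,0,0,0,0,0,-1],[0,0,0,0,0,0,-1],[0,0,0,0,0,0,-1],[0,0,0,0,0,0,-1]]'
python3 -c "
from h import *
where()"
```

```text
t: 15.45
tool_pos: [0.5809, -0.093, 0.1327]
tool_rot: [-1.235, -2.445, -0.273]
contact_force: [0.4, 0.1, 0.7]
opening: -0.0
grip_force: 0.0
t: 16.28
tool_pos: [0.5723, -0.0804, 0.0998]
tool_rot: [-1.235, -2.449, -0.273]
contact_force: [-0.0, -0.4, -0.2]
opening: -0.0003
grip_force: 0.0
16.2833 seat mm [-132.7122   -0.2877   77.8065] turn [-0.0001 -0.0003 -0.0001] F [-0.3531  0.2461 -0.0067]
```

```bash
python3 -m crank '[[8,0,0,0,0,0,-1],[8,0,0,0,0,0,-1],[8,0,0,0,0,0,-1],[8,0,0,0,0,0,-1],[8,0,0,0,0,0,-1],[8,0,0,0,0,0,-1],[8,0,0,0,0,0,-1],[8,0,0,0,0,0,-1],[8,0,0,0,0,0,-1],[0,0,0,0,0,0,-1]]'
python3 -m crank '[[4,0,0,0,0,0,-1],[4,0,0,0,0,0,-1],[4,0,0,0,0,0,-1],[4,0,0,0,0,0,-1],[4,0,0,0,0,0,-1],[4,0,0,0,0,0,-1],[4,0,0,0,0,0,-1],[4,0,0,0,0,0,-1],[4,0,0,0,0,0,-1],[0,0,0,0,0,0,-1]]'
python3 - <<'E'
from h import *
where()
o=ctrl.get_obs();np.save("o7.npy",o,allow_pickle=True)
for n in ("wrist","scene"): cv2.imwrite(f"pics/{n}7.png",cv2.cvtColor(get_image(n),cv2.COLOR_RGB2BGR))
# where would the dropped crossbar (x 17, z 37) and hook post appear, in both pictures?
A=Rs.as_matrix()*[1,-1,-1]; X=np.array([[17,0,37],[5.5,-10,37],[5.5,10,37],[-3,0,47],[-25,0,68],[-93,0,90]])/1e3@A.T+Ps
print(proj("wrist",X,wcam(o)),proj("scene",X))
E
```

```text
t: 17.12
tool_pos: [0.5325, -0.0266, 0.1303]
tool_rot: [-1.233, -2.449, -0.273]
contact_force: [0.5, 0.2, 0.7]
opening: -0.0001
grip_force: 0.0
t: 17.95
tool_pos: [0.5134, -0.0009, 0.1451]
tool_rot: [-1.234, -2.448, -0.273]
contact_force: [0.3, 0.6, -0.3]
opening: 0.0
grip_force: 0.0
17.95 seat mm [-23.8826  -0.2689  77.4214] turn [-0.0006 -0.0009  0.0004] F [ 0.1257 -0.5729 -0.4286]
[[277.1414 177.505 ]
 [293.3801 195.9746]
 [260.935  195.9549]
 [277.0845 213.9657]
 [276.922  263.6588]
 [276.8194 395.1224]] [[272.707  211.6871]
 [267.8521 210.0511]
 [278.1063 210.0796]
 [273.1234 203.9849]
 [273.5157 191.013 ]
 [274.8115 173.8286]]
```

```bash
python3 - <<'E'
import cv2
g=cv2.imread("pics/wrist7.png",0)
print("cols",list(range(240,316,3)))
for y in range(160,228,2): print(y,' '.join(f"{v:3d}" for v in g[y,240:316:3]))
E
```

```text
cols [240, 243, 246, 249, 252, 255, 258, 261, 264, 267, 270, 273, 276, 279, 282, 285, 288, 291, 294, 297, 300, 303, 306, 309, 312, 315]
160 200 201 216 216 216 217 216 217 218 218 219 219 219 218 219 219 218 217 218 217 218 218 218 219 218 218
162 202 201 216 217 218 217 218 218 219 191 155 154 154 154 156 156 165 221 219 219 219 219 218 218 219 219
164 200 202 201 217 217 217 217 218 220 126 123 141 145 144 138 133 135 217 219 219 219 220 220 220 221 216
166 201 203 202 218 218 219 222 213 219 204 213 215 223 226 219 219 218 176 219 218 219 219 219 219 221 240
168 201 202 201 217 217 187 127 126 199 188 215 216 217 225 223 223 219 172 218 218 218 218 218 218 218 237
170 202 202 202 202 219 129 131 132 130 196 213 217 225 228 222 223 219 181 222 222 221 221 188 216 210 232
172 138 125 129 128 129 113 109 114 111 182 213 218 226 229 224 224 220 100 133 128 129 130 133 117 107 153
174 234 232 122 128 130 124 117 134 129 110 143 151 157 130 136 152 160 182 217 132 132 133 135 131 149 240
176 231 160 125 127 182 199 198 198 198 197 197 195 210 211 211 211 211 210 209 210 211 194 131 109 
[... 2007 characters left out ...]
 198 195 194 194 150 207 134 174 193 127 215 238 219
216 211 210 116 201 161 175 129 198 198 173 191 193 198 194 192 193 194 173 213 137 173 143 130 208 238 223
218 212 176 116 171 154 175 152 209 192 172 193 192 196 192 191 195 193 171 212 140 173 186 191 193 239 223
220 199  90  62 114 185 173 142 203 101 169 188 194 192 190 192 195 188 154 208 144 171 130 118  93 214 221
222 197  95  59 153 184 172 148 206 130 163 151 147 150 154 125 135 175 120 206 146 172 105 204  95 217 221
224 208 139 100 119 187 171 150 208 128 193 191 198 178 191 109 119 199 193 211 150 170 193 118 133 224 221
226 208 207 111 146 187 171 144 205 191 194 190 185  94  81 111 108 198 204 195 151 167 126 144 191 227 219
```

The loop fell as intended. In the wrist image the crossbar shows at rows 176–180, columns 252–302, against a predicted (277,177.5), with its side wires running down at columns 255 and 300. Now over the lever to its uphill face.

```bash
python3 -m crank '[[0,0,-10,0,0,0,-1],[10,0,0,0,0,0,-1],[10,0,0,0,0,0,-1],[11,0,0,0,0,0,-1],[0,0,0,0,0,0,-1],[0,0,10,0,0,0,-1],[0,0,10,0,0,0,-1],[0,0,10,0,0,0,-1],[0,0,0,0,0,0,-1],[0,0,0,0,0,0,-1]]'
python3 -c "
from h import *
where()"
```

```text
t: 18.88
tool_pos: [0.4907, 0.0284, 0.1379]
tool_rot: [-1.233, -2.445, -0.271]
contact_force: [0.5, 0.4, -0.0]
opening: 0.0002
grip_force: 0.0
18.8833 seat mm [ 6.7295  0.5794 55.3996] turn [-0.0027 -0.0036 -0.0009] F [ 0.0179 -0.6427 -0.0226]
```

```bash
python3 -m crank '[[-7,0,0,0,0,0,-1],[-7,0,0,0,0,0,-1],[-7,0,0,0,0,0,-1],[-7,0,0,0,0,0,-1],[-7,0,0,0,0,0,-1],[-7,0,-1,0,0,0,-1],[-7,0,0,0,0,0,-1],[-7,0,0,0,0,0,-1],[-7,0,0,0,0,0,-1],[-2,0,0,0,0,0,-1]]'
python3 -c "
from h import *
where()"
python3 -m crank '[[-4,0,1,0,0,0,-1],[-4,0,1.5,0,0,0,-1],[-4,0,2,0,0,0,-1],[-3,0,2,0,0,0,-1],[-3,0,2,0,0,0,-1],[-3,0,2.5,0,0,0,-1],[-3,0,2.5,0,0,0,-1],[-3,0,3,0,0,0,-1],[0,0,0,0,0,0,-1],[0,0,0,0,0,0,-1]]'
python3 -c "
from h import *
where()"
```

```text
t: 19.72
tool_pos: [0.5276, -0.0205, 0.1125]
tool_rot: [-1.235, -2.447, -0.272]
contact_force: [0.3, 0.5, 0.8]
opening: 0.0
grip_force: 0.1
19.7167 seat mm [-59.5229   0.0493  57.9613] turn [-0.0008 -0.0014 -0.001 ] F [ 0.5321 -0.5626  0.6043]
t: 20.55
tool_pos: [0.5374, -0.0338, 0.0864]
tool_rot: [-1.234, -2.447, -0.272]
contact_force: [0.7, -0.3, 0.6]
opening: -0.0001
grip_force: 0.1
20.55 seat mm [-85.4688   0.0824  41.1903] turn [-0.0012 -0.0019 -0.0005] F [-0.3282 -0.3767  0.793 ]
```

```bash
python3 -m crank '[[-2,0,3,0,0,0,-1],[-2,0,3,0,0,0,-1],[-2,0,3,0,0,0,-1],[-1.5,0,3,0,0,0,-1],[-1.5,0,3.5,0,0,0,-1],[-1.5,0,3.5,0,0,0,-1],[0,0,0,0,0,0,-1],[0,0,0,0,0,0,-1],[0,0,0,0,0,0,-1],[0,0,0,0,0,0,-1]]'
python3 -c "
from h import *
where()"
python3 -m crank '[[-1,0,3,0,0,0,-1],[-1,0,3,0,0,0,-1],[-1,0,3,0,0,0,-1],[-1,0,3,0,0,0,-1],[0,0,2,0,0,0,-1],[0,0,0,0,0,0,-1],[0,0,0,0,0,0,-1],[0,0,0,0,0,0,-1],[0,0,0,0,0,0,-1],[0,0,0,0,0,0,-1]]'
python3 -c "
from h import *
where()"
```

```text
t: 21.38
tool_pos: [0.5386, -0.0351, 0.0652]
tool_rot: [-1.234, -2.448, -0.273]
contact_force: [-0.3, -0.1, -0.7]
opening: -0.0001
grip_force: 0.0
21.3833 seat mm [-95.9104  -0.1154  22.7308] turn [-0.0007 -0.0011 -0.0002] F [-0.1643  0.3283 -0.677 ]
t: 22.22
tool_pos: [0.5374, -0.0333, 0.051]
tool_rot: [-1.235, -2.448, -0.273]
contact_force: [-0.5, 0.3, 0.1]
opening: 0.0001
grip_force: 0.0
22.2167 seat mm [-100.0005   -0.1702    8.9106] turn [-0.0005 -0.0008 -0.0001] F [ 0.5287  0.1824 -0.1135]
```

```bash
python3 -m crank '[[0,0,1,0,0,0,-1],[0,0,1,0,0,0,-1],[0,0,1,0,0,0,-1],[0,0,0.5,0,0,0,-1],[0,0,0,0,0,0,-1],[0,0,0,0,0,0,-1],[0,0,0,0,0,0,-1],[0,0,0,0,0,0,-1],[0,0,0,0,0,0,-1],[0,0,0,0,0,0,-1]]'
python3 - <<'E'
from h import *
where()
o=ctrl.get_obs()
cv2.imwrite("pics/wrist8.png",cv2.cvtColor(get_image("wrist"),cv2.COLOR_RGB2BGR))
A=Rs.as_matrix()*[1,-1,-1]; X=np.array([[5.5,0,37],[5.5,-14.5,37],[5.5,14.5,37],[17,0,37],[6.5,0,46.5]])/1e3@A.T+Ps
print(proj("wrist",X,wcam(o)))
E
```

```text
t: 23.05
tool_pos: [0.5364, -0.0321, 0.0476]
tool_rot: [-1.234, -2.448, -0.273]
contact_force: [-0.1, -1.2, -1.2]
opening: -0.0
grip_force: 0.0
23.05 seat mm [-99.9455  -0.0955   5.2203] turn [-0.0007 -0.0011 -0.0002] F [-1.3624  0.8103 -0.6776]
[[276.2028  18.1017]
 [321.8982  18.0562]
 [230.5328  18.1471]
 [276.1182 -24.7798]
 [275.9302   3.6753]]
```

```bash
python3 -m crank '[[0,0,0.5,0,0,0,-1],[0,0,0.5,0,0,0,-1],[0,0,0.5,0,0,0,-1],[0,0,0.5,0,0,0,-1],[0,0,0,0,0,0,-1],[0,0,0,0,0,0,-1],[0,0,0,0,0,0,-1],[0,0,0,0,0,0,-1],[0,0,0,0,0,0,-1],[0,0,0,0,0,0,-1]]'
python3 -c "
from h import *
where()
import cv2
g=cv2.imread('pics/wrist8.png',0)
print('cols',list(range(222,334,4)))
for y in range(0,60,2): print(y,' '.join(f'{v:3d}' for v in g[y,222:334:4]))
"
```

```text
t: 23.93
tool_pos: [0.5359, -0.0315, 0.0459]
tool_rot: [-1.235, -2.448, -0.273]
contact_force: [-0.0, 0.4, 0.6]
opening: 0.0
grip_force: 0.5
23.9333 seat mm [-99.9728  -0.0867   3.2965] turn [-0.0006 -0.0011 -0.0002] F [ 0.581  -0.2186  0.3556]
cols [222, 226, 230, 234, 238, 242, 246, 250, 254, 258, 262, 266, 270, 274, 278, 282, 286, 290, 294, 298, 302, 306, 310, 314, 318, 322, 326, 330]
0 147 237 237 237 237 237 237 238 132 246 246 246 248 250 251 251 250 250 249 249 196 238 239 238 238 239 238 241
2 128 236 236 236 236 236 236 238 131 245 246 246 248 250 251 251 250 250 249 249 164 237 237 237 237 237 238 227
4 128 236 236 237 237 237 237 238 130 244 246 246 247 250 251 251 250 250 250 249 166 238 238 238 238 238 238 232
6 121 237 236 237 237 237 237 237 135 245 245 245 247 250 251 251 250 250 250 249 191 238 238 238 238 238 238 235
8 225 236 236 237 237 237 237 237 177 244 246 245 247 250 251 251 250 250 250 248 210 238 238 238 238 238 238 240
10 238 236 236 237 237 237 237 237 190 244 245 245 247 250 251 251 249 250 250 248 209 238 238 238 238 238 238 238
12 236 236 236 236 236 2
[... 2035 characters left out ...]
73 246 242
48 239 163 148 176 162 143 140 142 189 241 241 243 245 245 247 249 248 247 248 246 195 141 237 127 172 173 241 242
50 223 159 143 176 163 141 139 140 187 240 241 243 245 245 248 248 247 247 247 246 193 138 136 130 173 171 244 242
52 151 156 137 177 166 138 135 138 185 239 241 242 244 245 247 247 246 246 247 245 189 138 138 134 174 170 241 239
54 148 153 134 175 167 135 135 134 184 238 240 243 243 245 246 245 245 245 246 244 186 135 137 137 175 167 239 237
56 230 150 127 175 170 120 131 132 183 237 240 242 242 245 245 245 244 245 246 244 182 132 133 140 176 164 230 235
58 235 165 120 174 169 156 128 147 180 237 239 241 242 244 244 243 243 244 246 243 177 130 126 142 176 160 229 233
```

```bash
python3 -m crank '[[0,0,0.5,0,0,0,-1],[0,0,0.5,0,0,0,-1],[0,0,0.5,0,0,0,-1],[0,0,0.5,0,0,0,-1],[0,0,0,0,0,0,-1],[0,0,0,0,0,0,-1],[0,0,0,0,0,0,-1],[0,0,0,0,0,0,-1],[0,0,0,0,0,0,-1],[0,0,0,0,0,0,-1]]'
python3 - <<'E'
from h import *
where()
o=ctrl.get_obs(); print(o["grip_force"])
g=get_image("wrist"); cv2.imwrite("pics/wrist9.png",cv2.cvtColor(g,cv2.COLOR_RGB2BGR)); g=g.mean(2).astype(int)
A=Rs.as_matrix()*[1,-1,-1]; t=1.536
X=[[-55,0,2]]+[[-55-r*np.sin(a)+h*np.cos(a),s,2+r*np.cos(a)+h*np.sin(a)] for a in (1.2,t) for r,h in((40,2.5),(72,6)) for s in(-8,8)]
print(proj("wrist",np.array(X)/1e3@A.T+Ps,wcam(o)), proj("wrist",np.array(o["tool_pos"]),wcam(o)))
E
```

```text
t: 24.77
tool_pos: [0.5359, -0.0313, 0.0455]
tool_rot: [-1.234, -2.449, -0.272]
contact_force: [-1.8, -2.1, 8.0]
opening: 0.0001
grip_force: 3.8
24.7667 seat mm [-100.0197   -0.1976    2.8951] turn [-0.0007 -0.0003  0.0001] F [2.8084 2.6845 7.5033]
3.8018436217680573
[[276.8497 184.1843]
 [294.1336 269.4719]
 [259.3422 269.4435]
 [294.7652 343.7722]
 [258.4704 343.7269]
 [292.791  263.618 ]
 [261.0293 263.5931]
 [292.3225 323.1995]
 [261.5506 323.1648]] [[277.3361 269.958 ]]
```

Firm contact (7.5 N) with the lever down. Retreating straight up and checking the lever numerically.

```bash
python3 -m crank '[[0,0,-5,0,0,0,-1],[0,0,-15,0,0,0,-1],[0,0,-20,0,0,0,-1],[0,0,-20,0,0,0,-1],[0,0,-20,0,0,0,-1],[0,0,-20,0,0,0,-1],[10,0,-20,0,0,0,-1],[10,0,-10,0,0,0,-1],[0,0,0,0,0,0,-1],[0,0,0,0,0,0,-1]]'
python3 - <<'E'
from h import *
where(); o=ctrl.get_obs()
g=get_image("wrist"); cv2.imwrite("pics/wrist10.png",cv2.cvtColor(g,cv2.COLOR_RGB2BGR)); g=cv2.cvtColor(g,cv2.COLOR_RGB2GRAY)
A=Rs.as_matrix()*[1,-1,-1]; P=Ps-A@[0,0,.0035]
def pts(L): return proj("wrist",np.array(L)/1e3@A.T+P,wcam(o))
for a in (1.0,1.3,1.536): print(a,pts([[-55-r*np.sin(a)+h*np.cos(a),s,2+r*np.cos(a)+h*np.sin(a)] for r,h in((30,2.5),(62,2.5),(63,6),(72,6)) for s in(-8,8)]).round().tolist())
print("hook",pts([[5.5,-14.5,37],[5.5,14.5,37],[17,0,37],[-10,0,47]]).round().tolist())
print('cols',list(range(240,316,3)))
for y in range(150,330,4): print(y,' '.join(f'{v:3d}' for v in g[y,240:316:3]))
E
```

```text
t: 25.65
tool_pos: [0.5571, -0.0598, 0.1704]
tool_rot: [-1.234, -2.449, -0.273]
contact_force: [0.1, -0.4, -0.4]
opening: 0.0002
grip_force: 0.0
25.65 seat mm [-79.8465  -0.3724 131.2232] turn [-0.0003 -0.      0.0005] F [-0.4823  0.1763 -0.1665]
1.0 [[287.0, 207.0], [268.0, 207.0], [287.0, 243.0], [268.0, 243.0], [287.0, 244.0], [268.0, 244.0], [287.0, 254.0], [268.0, 254.0]]
1.3 [[286.0, 209.0], [269.0, 209.0], [286.0, 244.0], [269.0, 244.0], [286.0, 246.0], [269.0, 246.0], [286.0, 256.0], [269.0, 256.0]]
1.536 [[286.0, 209.0], [269.0, 209.0], [286.0, 241.0], [269.0, 241.0], [286.0, 244.0], [269.0, 244.0], [286.0, 252.0], [269.0, 252.0]]
hook [[297.0, 104.0], [258.0, 104.0], [277.0, 87.0], [277.0, 126.0]]
cols [240, 243, 246, 249, 252, 255, 258, 261, 264, 267, 270, 273, 276, 279, 282, 285, 288, 291, 294, 297, 300, 303, 306, 309, 312, 315]
150 218 177 228 231 122 124 141 160 234 238 222 226 116 109 235 144 166 232 163 204 232 189 172 240 239 139
154 233 192 228 226 150 124 151 163 233 239 222 230 192 191 232 143 179 231 164 220 219 209 207 240 240 140
158 234 196 225 222 226 122 147
[... 3912 characters left out ...]
  33  31  24  28  29  26  33  36  28  32  28  27  30
306  23  22  23  22  22  23  23  22  25  22  23  22  30  30  28  23  24  28  25  26  27  26  25  27  27  28
310  21  22  23  24  22  23  23  23  22  23  22  22  26  26  25  20  24  25  25  24  25  27  24  25  26  25
314  23  22  22  21  20  21  23  22  21  22  21  21  26  26  24  20  23  23  25  23  23  24  23  24  25  25
318  21  22  20  21  20  20  20  20  21  21  17  20  24  25  23  21  24  22  23  22  24  22  23  25  24  23
322  19  20  21  20  20  21  20  19  21  20  18  19  24  24  22  21  20  22  23  23  22  24  22  22  23  22
326  20  20  20  19  22  19  20  21  20  18  20  20  25  24  22  20  17  19  23  24  24  25  25  26  25  25
```

The lever shows as a strip at columns 269–286 with parallel edges, from row 186 to 241. That matches the flat prediction (269–286); leaning at 1.0 rad would give 268–287. A last check on the crossbar.

```bash
python3 - <<'E'
from h import *
g=cv2.imread("pics/wrist10.png",0)
print('cols',list(range(250,308,3)))
for y in range(78,136,2): print(y,' '.join(f'{v:3d}' for v in g[y,250:308:3]))
a=cv2.imread("pics/top0.png",0); cv2.imwrite("pics/top9.png",cv2.cvtColor(get_image("top"),cv2.COLOR_RGB2BGR)); b=cv2.imread("pics/top9.png",0)
for n,(u,v) in dict(jar=(320,255),bottle=(181,180),dish=(174,216)).items():
    s=np.s_[v-14:v+14,u-14:u+14]; print(n,cv2.phaseCorrelate(a[s].astype(float),b[s].astype(float)))
E
```

```text
cols [250, 253, 256, 259, 262, 265, 268, 271, 274, 277, 280, 283, 286, 289, 292, 295, 298, 301, 304, 307]
78 237 237 237 237 238 238 235 236 235 235 236 236 236 240 240 239 240 240 239 241
80 241 238 238 238 238 162 195 228 231 237 236 237 238 119 241 241 241 241 241 142
82 232 236 236 236 237 118 211 239 241 246 247 244 246 105 241 239 239 239 241 125
84 240 237 236 237 237 191 209 239 240 246 246 244 245 126 240 239 240 240 241 147
86 236 236 236 236 236 239 204 238 240 245 246 244 244 201 239 238 238 238 239 242
88 236 236 236 237 237 238 202 238 240 245 245 243 244 194 238 238 238 238 239 239
90 236 236 237 237 237 238 200 237 239 244 245 243 244 199 239 239 239 239 240 241
92 235 236 235 236 236 237 202 237 239 244 245 242 243 202 238 238 239 239 239 241
94 237 238 238 238 239 240 200 236 238 244 244 242 242 223 240 239 240 240 240 234
96 221 230 230 226 179 136 201 236 238 243 243 242 241 217 237 237 221 222 220 191
98 220 248 249 252 156 175 202 236 237 243 243 241 241 228 247 253 249 248 247 237
100 189 226 226 231 159 146 200 235 237 242 242 241 240 222 236 250 247 245 240 2
[... 942 characters left out ...]
 166 119 148 186 226 229 228 226 229 229 187 133 158 170 232 232 232
126 141 128 100 168  97  99 133 159 170 176 181 186 184 127  98 159 143 155 156 156
128 129 129 113 168 113 131 112 113 112 112 112 111 107 130 119 162 146 127 128 115
130 132 132 128 169 108 132 133 132 131 132 132 133 132 133 120 163 135 133 134 122
132 133 133 126 168 109 133 132 132 132 131 132 131 131 131 119 164 129 131 134 170
134 127 127 122 167 118 128 127 127 127 136 125 125 124 149 143 164 122 126 125 181
jar ((1.1804822682671379, 0.8722575085627646), 0.23199716699006354)
bottle ((0.019090500191763837, 0.003788382306099791), 0.9922355225780701)
dish ((0.0165941358422117, 0.028180269043302175), 0.9836233176696321)
```

```bash
python3 -c "
from station import ctrl
print(ctrl.finish_job())"
```

```text
the job is handed in; nothing more can be done
None
```

The job is handed in at about 26 s, and the judge's verdict was not shown: the bar is down in its slots, the loop's crossbar is drawn up behind the hook post, and the lever went down to a firm stop and stayed flat when I backed off. The last checks were made from pixel values and contact forces, since the ten views were used up; the bottle and dish had not moved, and the jar's reading was too weak to confirm but showed a shift of only about 1 pixel.

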